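# Put the vegetable slicer into gear by feel and park its disc at the chute

## Task

The bench vegetable slicer is out of gear: gently press its black gear-change knob down while rocking it to and fro until the hidden teeth mesh and the knob drops fully home. Do not force it down tooth on tooth. Then turn the slicing disc by means of the knob until the outer end of its blade opening stands at the pointer over the chute, let go with the knob still down, without touching the disc itself, and leave everything else on the table where it stands.

Things in the scene. Friction and masses are not known exactly. Their poses are not given: they have to be found in the camera images.
- slicer: fixed bench slicer, white casting 160 (x) by 310 (y) by 80 mm high; origin on the table under it (y extent -170 to +140 mm). At its +y end a round aluminium tower, 90 mm across, top 125 mm above the table, axis at x 0, y +85 mm; at its -y end a round pan, 162 mm across, rim 96 mm high, axis at x 0, y -85 mm, with the slicing disc; a chute slopes down from the pan towards -y.
- knob_grip (a point): centre of the bar of the black gear-change knob on the tower. Bar 56 mm long (this frame's x), 20 wide (its y: pinch it so), 34 high; it turns about the vertical z here. Knob up: this point is 157 mm above the table, the bar's underside (with a thin skirt 38 mm across) 15 mm above the tower; fully home: 12 mm lower. Pinched 4 mm above this point, fingertips reaching 19 mm lower clear the tower even then.
- gear_knob (a joint): how far the knob is pressed down, m: 0 up (out of gear), 0.012 fully home (in gear), its stop. It stays where left (4 N sliding friction). Its six dog teeth meet the six lands of the clutch wheel, hidden in the tower, at about 0.004 and pass only when turned over the gaps between them, every 60 degrees (0.08 rad play either side of a gap's centre).
- spindle (a joint): angle of the input spindle, rad, counter-clockwise from above; the knob is keyed to it, so turning the knob rocks it (0.03 N m, no end stops). Where the gaps stand is not known and differs each time: the nearest is 7 to 30 degrees from the start, either way round. Turning the knob to and fro by up to 35 degrees each way under a light press always meets one.
- clutch_carrier (a joint): how far the clutch wheel, out of sight in the tower, has been pushed down against its spring by the knob's teeth, m; 0 when not pressed. It starts to yield at 4 N and then gives 1 mm per 5 N, so 2 mm at 14 N. More than 5 mm (29 N) is forcing it; 5 to 12 N is right for rocking. The tops of its lands are 101 mm above the table when not pressed.
- slicing_disc: aluminium disc, 144 mm across, 5 thick, in the pan; origin at the centre of its underside, 88 mm up. A dark radial opening 20 mm wide with a raised blade beside it runs along its own -y. Geared one to one to the clutch: in gear it turns as far as the knob, the opposite way round, but for up to 0.16 rad of play on reversing. Friction (0.2 N m) holds it where left. Not to be touched.
- chute_mark (a point): fixed point 66 mm from the disc's axis, 95 mm above the table, just inside the dark pointer fin (6 x 20 x 14 mm) on the pan's rim over the middle of the chute, towards the slicer's -y from the disc's axis.
- disc_opening (a point): outer end of the blade opening on the disc, 66 mm from the disc's axis, about 95 mm above the table. At the start it stands 29 to 57 degrees counter-clockwise, seen from above, from the pointer.
- catch_pan: loose aluminium pan 170 x 110 x 50 mm under the chute; origin under its centre
- onion: loose onion, 74 mm wide, 73 mm high, on the table by the slicer; origin at its underside
- tub: loose white plastic tub, 90 mm wide, 60 mm high, behind the slicer; origin at its underside
- oil_bottle: loose amber bottle, 70 mm wide, 220 mm high; origin at its underside
- spice_jar: loose jar with white cap, 60 mm wide, 100 mm high; origin at its underside
- mixing_bowl: loose steel bowl, 200 mm wide, 90 mm high; origin at its underside

How it is judged (in metres and radians):
On the way, in this order (a step that is already met when the one before it is completed fails the run):
1. the knob is fully home, its teeth meshed (value of joint gear_knob above 0.0105 m), for 0.2 s.
2. the disc's opening stands at the pointer, still in gear (horizontal distance between disc_opening and chute_mark below 0.01 m and value of joint gear_knob above 0.0105 m), for 0.2 s.
At the end, for the whole second after the job is handed in: The knob is down at least 10.5 of its 12 mm, and the outer end of the disc's opening is within 10 mm of the mark at the pointer, the disc at rest (all of step 2 and angular speed of slicing_disc below 0.05 rad/s); the robot touches nothing.
It fails at once if the clutch is forced: its spring-borne wheel is pressed down more than 5 mm (29 N) (value of joint clutch_carrier above 0.005 m).
It fails at once if the robot touches the slicing disc (contact force between any of the arm, the fingers and slicing_disc above 0.5 N).
It fails at once if a bystander is moved by more than 20 mm (distance of any of catch_pan, onion, tub, oil_bottle, spice_jar, mixing_bowl from where it was at the start of the episode above 0.02 m).
It also fails if it takes over 69 s, if anything falls off the work surface, if the arm or the gripper's body presses on something with over 40 N, if the wrist force passes 120 N, or if a joint passes its speed limit or range.

## Robot

A 6-joint arm with a two-finger parallel gripper is mounted at the origin on the work surface. World frame = base frame: x ahead of the robot, y to its left, z up, the work surface at z = 0. Lengths are in mm, angles in rad, forces in N, time in s.
With the tool pointing down it reaches from about 350 to 875 mm from the base axis. Payload 4.2 kg.
Tool frame: the origin (TCP) lies at the very end of the fingers, on their centre line; the grasp point (between the pads) lies 19 mm behind it; z points along the fingers, y is the direction in which the jaws open and shut (so a half turn about z gives the same grasp; the last joint's range is limited). The gripper opens to 85 mm and grips with 20 to 120 N. Pads are 22 mm wide; open, the fingers measure 114 mm over their backs; the gripper's body (76 mm by 85 mm) begins 54 mm behind the grasp point. The pads swing forward as they close: fully open they stand 13 mm farther back than shut.
Start: joints at [-1.064, 0.385, 0.008, 0, -1.194, -0.259], TCP at [153.312, -605.883, 231.312] pointing down, gripper open.
Joint ranges: [-3.14, 3.14], [-1.21, 2.06], [-1.07, 1.41], [-3.16, 2.05], [-2.99, -0.16], [-3.1, 3.1]. Speed limits (rad/s): [2.79, 2.79, 3.14, 3.14, 3.14, 3.14].

## Interface

Orientations are given as a unit quaternion [x, y, z, w].
In Python, from bench import telemetry, eyes, arm gives the robot as it stands. The module is installed in compiled form; this text tells all that it offers.
- The arm moves only by the tool move_arm, never from a script. Its argument "deltas" is text: rows parted by semicolons, each of 6 numbers parted by spaces: the shift along the tool's x, y, z in cm, then the turn, a rotation vector about the tool's x, y, z in rad. A call has 1 to 12 rows; each row shifts and turns the commanded pose from where the row before left it, along the tool's axes as they then stand; what a row does not reach is not made up. A row lasts 1/8 s, in which the tool goes at most 62.5 mm and 10.7 degrees, less where a joint would pass 70% of its speed; a pose out of reach is approached as far as the arm can. A call is refused whole if a number of a shift passes 6.25 or a number of a turn 0.188, either way. A call with a gripper value outside its range is refused whole. "grip" is the finger opening in cm, from 0 to 8.54, set as the call begins (left out, the last holds). The fingers move at their own pace and stop on an object; the grip force is fixed at half the most. Time passes only in rows, so rows that do not move let the fingers close. It gives the time, the measured TCP pose, the force and the opening at its end, in the units of the state.
- telemetry.read_state(): the state, without advancing time (a new reading comes with each control period).
- eyes.get_image(name): name is "scene" or "top"; returns a dict with "pixels" (420x560x3 uint8, blue, green, red), "range_z" (420x560 float32, mm along the optical axis (not along the pixel's ray), 0 where there is no reading), "fx", "fy", "cx", "cy" (pixels), "origin" and "orientation" of the camera in the world. Camera axes: x right, y up, looking along -z (the intrinsics and any distortion apply to the point x, -y, -z); pixel columns grow to the right and rows downward; lengths in mm; the calibration is good to about 2 mm. A picture is of the moment at which its call begins.
- arm.job_done(): hands the job in, once; it reports no verdict.
Trained networks look in a picture, given as the dict that the camera call returned (one of the last four; its "shot" number tells which), for a name from the list of things; names that differ only in an ending like _2 or _b are one class to them, and where a whole thing is asked for, a point or a joint stands for the part that bears it (a point fixed in the world has none). Each returns a list of dicts, best first, with "p" (0 to 1); they miss things now and then, are a little off and sometimes report something else, mostly with a low value. They report only what shows in the picture. A call takes as long as a camera call.
- eyes.boxes_of(picture, name): "point" ([x, y, z] in mm, in world coordinates, good to about 4 mm: the middle of the surface that is visible of it).
The state is a dict: "clock": time; "joints": joint angles; "joint_vel": joint speeds; "joint_efforts": joint torques, N m; "position": TCP position; "ee_rot": TCP orientation; "contact_force": force on the tool from outside, world axes, zero at the start; "wrist_torque": the same for the moment, N m; "gripper_width": finger opening in mm.
Only numpy, scipy, OpenCV 4.12 (cv2) and the standard library are available. Lean on these libraries where they do the work, as an engineer would, in place of code of your own. Each camera call takes 0.05 s, during which the arm holds its last target.

## Working session

There is one attempt and no reset: what is moved stays moved. The work goes in short steps, Python scripts to look and compute and a tool call to move; the robot and the scene stay as the last step left them, time stands still between calls to the robot, and variables do not carry over. Pictures are saved under pics/ and viewed, and the job is handed in when it is done.

Besides the shell and the picture viewer there is one more tool, called after ">>>" as name(argument=value, ...), one argument or row to a line, values as JSON. move_arm: Moves the arm, as the interface text tells. Its arguments: {"type":"object","properties":{"deltas":{"type":"string"},"grip":{"type":"number"}},"required":["deltas"]}

```bash
mkdir -p pics; cat > h.py <<'E'
import numpy as np,cv2
from scipy.spatial.transform import Rotation as R
from bench import telemetry,eyes,arm
def world(im,u,v,z=None):
    d=im['range_z'][int(v),int(u)] if z is None else z
    p=np.array([(u-im['cx'])/im['fx']*d,-(v-im['cy'])/im['fy']*d,-d])
    return np.array(im['origin'])+R.from_quat(im['orientation']).apply(p)
def cloud(im):
    v,u=np.mgrid[0:420,0:560]; d=im['range_z']
    p=np.stack([(u-im['cx'])/im['fx']*d,-(v-im['cy'])/im['fy']*d,-d],-1)
    w=R.from_quat(im['orientation']).apply(p.reshape(-1,3)).reshape(420,560,3)+np.array(im['origin'])
    w[d==0]=np.nan
    return w
def onplane(im,u,v,z):
    r=R.from_quat(im['orientation']).apply([(u-im['cx'])/im['fx'],-(v-im['cy'])/im['fy'],-1]); o=np.array(im['origin'])
    return o+r*(z-o[2])/r[2]
def proj(im,p):
    q=R.from_quat(im['orientation']).inv().apply(np.array(p)-im['origin'])
    return im['cx']+im['fx']*q[0]/-q[2], im['cy']+im['fy']*q[1]/q[2]
E
python3 - <<'E'
from h import *
s=telemetry.read_state(); print({k:np.round(v,3) for k,v in s.items()})
for n in('scene','top'):
    im=eyes.get_image(n); cv2.imwrite(f'pics/{n}0.png',im['pixels']); print(n,im['origin'],im['orientation'],im['fx'],im.keys())
    for o in('slicer','knob_grip','slicing_disc','disc_opening','chute_mark','oil_bottle','onion','tub','spice_jar','mixing_bowl','catch_pan'):
        try:print(o,[(np.round(b['point']),round(b['p'],2)) for b in eyes.boxes_of(im,o)][:3])
        except Exception as e:print(o,e)
E
```

```text
{'clock': np.float64(0.0), 'joints': array([-1.064e+00,  3.860e-01,  7.000e-03, -1.000e-03, -1.194e+00,
       -2.590e-01]), 'joint_vel': array([-0.   , -0.001, -0.001, -0.002,  0.001,  0.   ]), 'joint_efforts': array([ 0.0000e+00, -3.9229e+01,  1.8840e+01,  4.1860e+00, -4.0000e-03,
        0.0000e+00]), 'position': array([ 153.178, -605.347,  230.236]), 'ee_rot': array([-0.123,  0.992,  0.001, -0.   ]), 'contact_force': array([-0.276, -0.185,  0.219]), 'wrist_torque': array([-0.029,  0.04 , -0.003]), 'gripper_width': np.float64(85.425)}
scene [1349.98029053  -32.54456536 1259.98393872] [0.22172443 0.20320392 0.62363923 0.72154041] 490.9772495682556 dict_keys(['pixels', 'range_z', 'fx', 'fy', 'cx', 'cy', 'origin', 'orientation', 'shot'])
slicer [(array([595.,  44.,  89.]), 0.57), (array([708.,  76.,  24.]), 0.34)]
knob_grip [(array([598., 158., 175.]), 0.45), (array([ 479., -231.,    2.]), 0.29)]
slicing_disc [(array([557.,  -6.,  95.]), 0.71)]
disc_opening [(array([560., -15.,  93.]), 0.87)]
chute_mark [(array([596.,  40.,  86.]), 0.87), (array([414., -45.,  47.]), 0.32)]
oil_bottle
[... 517 characters left out ...]
ay([557.,  46.,  93.]), 0.66), (array([714., 271., 140.]), 0.52)]
knob_grip [(array([586., 157., 171.]), 0.7), (array([558.,  46.,  96.]), 0.56)]
slicing_disc [(array([547.,  -5.,  97.]), 0.8), (array([557.,  43.,  95.]), 0.45)]
disc_opening [(array([548., -10.,  96.]), 0.58)]
chute_mark [(array([556.,  48.,  94.]), 0.86)]
oil_bottle [(array([715., 267., 142.]), 0.83), (array([551., 496.,  32.]), 0.68)]
onion [(array([409., -41.,  51.]), 0.61), (array([731.,  70.,   5.]), 0.57)]
tub [(array([729.,  69.,   6.]), 0.98)]
spice_jar [(array([399., 426.,  99.]), 0.8)]
mixing_bowl [(array([552., 496.,  32.]), 0.78), (array([586., 159., 172.]), 0.19)]
catch_pan [(array([ 482., -228.,    3.]), 0.91)]
```

View pics/top0.png

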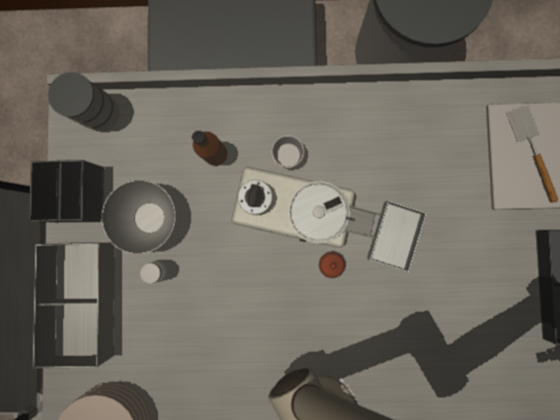

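View pics/scene0.png

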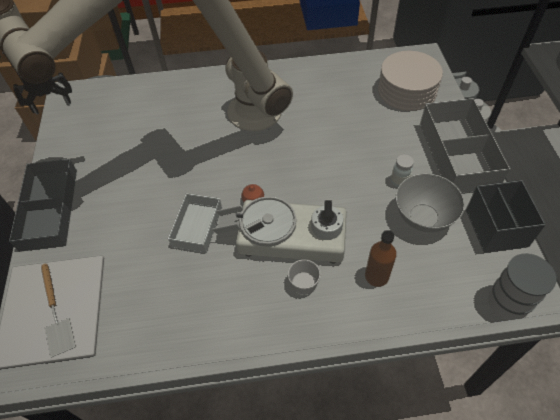

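```bash
python3 - <<'E'
from h import *
for n in('scene','top'):
    im=eyes.get_image(n); w=cloud(im); np.save(f'pics/{n}.npy',w)
    m=(w[...,2]>160)&(w[...,2]<190)&(abs(w[...,0]-590)<70)&(abs(w[...,1]-157)<70)
    P=w[m]; print(n,m.sum(),np.median(P,0)); print(np.nanpercentile(P[:,2],[5,50,95]))
    r=cv2.minAreaRect(P[:,:2].astype(np.float32)); print(r)
    c=P[:,:2].mean(0);U,S,V=np.linalg.svd(P[:,:2]-c,full_matrices=False);print(c,V[0],np.degrees(np.arctan2(V[0][1],V[0][0])))
    # tower top
    m2=(w[...,2]>117)&(w[...,2]<133)&(abs(w[...,0]-590)<70)&(abs(w[...,1]-157)<70)
    print('tower',m2.sum(),cv2.minEnclosingCircle(w[m2][:,:2].astype(np.float32)),np.median(w[m2],0))
    m3=(w[...,2]>85)&(w[...,2]<112)&(abs(w[...,0]-550)<95)&(abs(w[...,1]+10)<95)
    print('pan',m3.sum(),cv2.minEnclosingCircle(w[m3][:,:2].astype(np.float32)))
    s=[int(x) for x in(proj(im,[550,30,100]))]
    p=im['pixels'][max(0,s[1]-110):s[1]+110,max(0,s[0]-130):s[0]+130]
    cv2.imwrite(f'pics/{n}_crop.png',cv2.resize(p,None,fx=2.7,fy=2.7,interpolation=2)); print('crop0',s[0]-130,s[1]-110)
E
```

```text
scene 148 [597.40006748 155.96105562 172.37609003]
[164.09990646 172.37609003 176.09101774]
((594.1233520507812, 156.56378173828125), (19.458873748779297, 55.529380798339844), 79.8822250366211)
[595.98003814 156.15147863] [ 0.98372906 -0.17965842] -10.349864104198558
tower 523 ((593.2048950195312, 158.67626953125), 46.772647857666016) [604.28353665 150.39782214 124.79704033]
pan 2235 ((564.5901489257812, -12.592094421386719), 114.92154693603516)
crop0 150 106
top 187 [589.28621117 158.51586386 172.7850021 ]
[166.79299839 172.7850021  176.13867273]
((588.8453369140625, 159.36349487304688), (20.057147979736328, 55.8966178894043), 79.3516616821289)
[588.64708402 158.78540947] [-0.98428995  0.17655958] 169.83057115295665
tower 683 ((588.8089599609375, 159.7320098876953), 44.80657196044922) [585.77190201 155.0617215  124.30494543]
pan 2923 ((529.4916381835938, -11.61438274383545), 100.68927764892578)
crop0 174 101
```

The top view shows the slicer at the centre (tower near pixel 255,196, disc near 319,211). The onion is at 332,264 and the tub at 289,152. The scene view agrees. I'll look at the crops next.

View pics/top_crop.png

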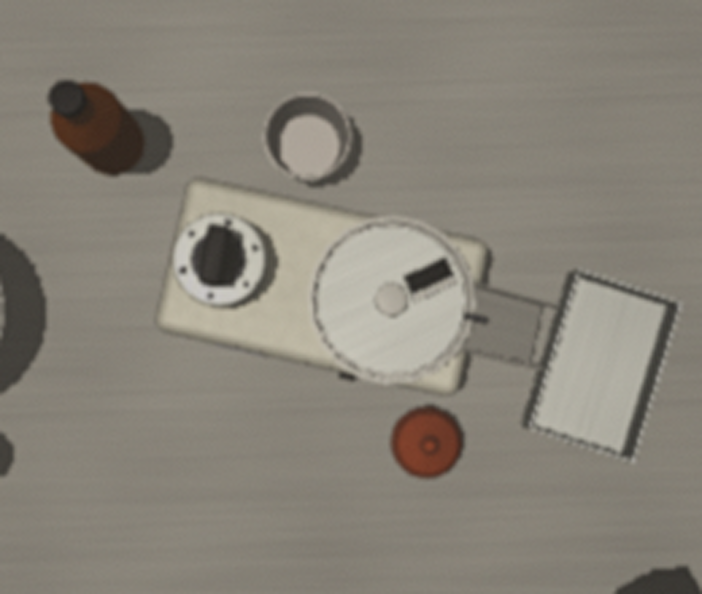

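View pics/scene_crop.png

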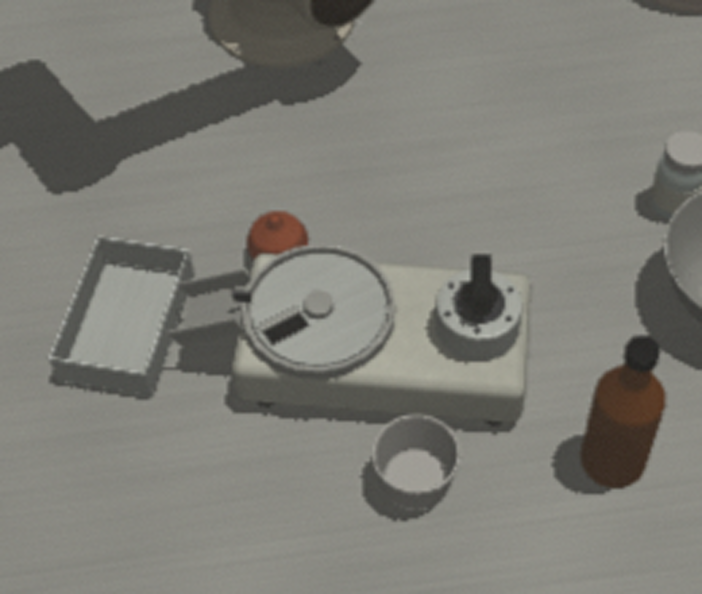

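```bash
cat > ang.py <<'E'
from h import *
import sys,time
def disc(im,c,zt=93.0,dump=None):
    # polar brightness of disc at radius 25..60
    g=cv2.cvtColor(im['pixels'],cv2.COLOR_BGR2GRAY).astype(np.float32)
    th=np.radians(np.arange(0,360,1)); out=[]
    for r in np.arange(32,62,2):
        uv=np.array([proj(im,[c[0]+r*np.cos(t),c[1]+r*np.sin(t),zt]) for t in th],np.float32)
        out.append(cv2.remap(g,uv[:,0].reshape(1,-1),uv[:,1].reshape(1,-1),cv2.INTER_LINEAR)[0])
    return np.array(out)
E
python3 - <<'E'
from ang import *
a=np.radians(-10.2); yd=np.array([-np.sin(a),np.cos(a)])
c=np.array([590,159.])-170*yd; print('c',c)
for n in('top','scene'):
    im=eyes.get_image(n); w=cloud(im)
    # disc centre from depth: rim boundary; 
    print(n,[round(x,1) for x in proj(im,[*c,93])],[round(x,1) for x in proj(im,[*(c-66*yd),95])])
    D=disc(im,c); m=D.mean(0); 
    print('thresh dark',[(i,int(m[i])) for i in range(0,360,6)])
E
```

```text
c [559.89559415  -8.31325335]
top [np.float64(319.3), np.float64(207.5)] [np.float64(344.2), np.float64(211.4)]
thresh dark [(0, 183), (6, 182), (12, 184), (18, 184), (24, 185), (30, 185), (36, 186), (42, 186), (48, 186), (54, 187), (60, 187), (66, 187), (72, 187), (78, 187), (84, 186), (90, 186), (96, 186), (102, 187), (108, 189), (114, 189), (120, 186), (126, 187), (132, 190), (138, 190), (144, 189), (150, 188), (156, 189), (162, 188), (168, 187), (174, 186), (180, 186), (186, 185), (192, 185), (198, 185), (204, 185), (210, 184), (216, 185), (222, 185), (228, 185), (234, 185), (240, 185), (246, 186), (252, 182), (258, 177), (264, 171), (270, 157), (276, 121), (282, 63), (288, 54), (294, 53), (300, 85), (306, 168), (312, 185), (318, 184), (324, 184), (330, 184), (336, 184), (342, 183), (348, 183), (354, 182)]
scene [np.float64(267.5), np.float64(221.9)] [np.float64(244.5), np.float64(221.0)]
thresh dark [(0, 158), (6, 158), (12, 157), (18, 158), (24, 158), (30, 157), (36, 157), (42, 157), (48, 157), (54, 157), (60, 156), (66, 156), (72, 156), (78, 155), (84, 154), (90, 154), (96, 154), (102, 154), (108, 156), (114, 153), (120, 153), (126, 155), (132, 156), (138, 156), (144, 156), (150, 156), (156, 156), (162, 156), (168, 155), (174, 154), (180, 154), (186, 154), (192, 154), (198, 155), (204, 156), (210, 156), (216, 156), (222, 156), (228, 157), (234, 157), (240, 157), (246, 157), (252, 156), (258, 153), (264, 147), (270, 133), (276, 107), (282, 59), (288, 49), (294, 49), (300, 63), (306, 126), (312, 156), (318, 160), (324, 160), (330, 160), (336, 160), (342, 159), (348, 158), (354, 158)]
```

```bash
python3 - <<'E'
from ang import *
from scipy.optimize import minimize
K={}
for n,uvh,uvp in(('top',(391,298),(475,317)),('scene',(318,303),(243,294))):
    im=eyes.get_image(n); o=(174,101) if n=='top' else (150,106)
    h=np.array(uvh)/2.7+o; p=np.array(uvp)/2.7+o
    print(n,'hub',onplane(im,*h,97),'depth',world(im,*h),'fin',onplane(im,*p,105), world(im,*p))
    # optimise centre: minimal asymmetry - rim of pan by depth step: points z in 93..100 at r 74-83
    w=cloud(im); g=cv2.cvtColor(im['pixels'],cv2.COLOR_BGR2GRAY)
    m=(w[...,2]>70)&(w[...,2]<110)&(np.hypot(w[...,0]-551,w[...,1]+8)<100)
    # disc top + rim blob > 84 mm
    m=(w[...,2]>87)&(w[...,2]<110)&(np.hypot(w[...,0]-551,w[...,1]+8)<88)
    q=w[m][:,:2].astype(np.float32)
    hull=cv2.convexHull(q)[:,0]
    def f(x): return np.sum(np.abs(np.hypot(*(hull-x[:2]).T)-x[2]))
    r=minimize(f,[551,-8,80],method='Nelder-Mead'); print('rim',r.x,r.fun/len(hull))
    # casting top at z~80: rect
    m=(w[...,2]>74)&(w[...,2]<84)&(abs(w[...,0]-570)<130)&(abs(w[...,1]-60)<200)
    if m.sum()>20:
        print('casting',cv2.minAreaRect(w[m][:,:2].astype(np.float32)),np.median(w[m][:,2]))
    m=(w[...,2]>117)&(w[...,2]<133)&(np.hypot(w[...,0]-590,w[...,1]-157)<60)
    hull=cv2.convexHull(w[m][:,:2].astype(np.float32))[:,0]
    r=minimize(f,[590,158,45],method='Nelder-Mead'); print('tower',r.x,r.fun/len(hull))
E
```

```text
top hub [549.52678361  -6.61959068  97.        ] depth [549.29446042  -6.33886452 101.6455582 ] fin [529.13583224 -86.27119451 105.        ] [529.06785343 -85.9798675  107.16110351]
rim [547.91739065  -5.71113848  81.10033337] 0.9366497994250071
casting ((557.5394287109375, 33.88885498046875), (364.6509704589844, 156.1252899169922), 76.10890197753906) 78.84199812624479
tower [588.42626684 159.6969715   44.17715984] 0.36002687066608297
scene hub [550.20350763  -6.10130935  97.        ] depth [554.16837894  -6.23240106 102.76546075] fin [532.15184104 -83.84764285 105.        ] [534.5075151  -83.6998694  108.32681715]
rim [550.77442862  -9.90990108  83.07267811] 1.0423802758773033
casting ((561.450927734375, 30.562271118164062), (366.778076171875, 161.88201904296875), 76.2107162475586) 79.23372592209466
tower [593.10568056 156.90295199  44.64923567] 0.5918904093154175
```

The axis distance is about 170 mm, which agrees with the spec. The slicer yaw is about -13.7°, the bar lies at -10.2°, the knob axis is near (590.5, 158.3) and the disc axis near (550, -6.5). I'm moving over the knob.

>>> move_arm(
  deltas="-4.07 4.23 0 0 0 0;-4.07 4.23 0 0 0 0;-4.07 4.23 0 0 0 0;-4.07 4.23 0 0 0 0;-4.07 4.23 0 0 0 0;-4.07 4.23 0 0 0 0;-4.07 4.23 0 0 0 0;-4.07 4.23 0 0 0 0;-4.07 4.23 0 0 0 0;-4.07 4.23 0 0 0 0;-4.07 4.23 0 0 0 0;-4.07 4.23 0 0 0 0",
  grip=5.5,
)

```text
clock: 3.0
position: [503.1, 7.9, 231.8]
ee_rot: [-0.124, 0.992, -0.0, 0.001]
contact_force: [0.8, 0.7, -0.1]
gripper_width: 55.0
```

>>> move_arm(
  deltas="-4.07 4.23 0 0 0 0;-4.07 4.23 0 0 0 0;-4.07 4.23 0 0 0 0;0 0 0 0 0 0.141;0 0 0 0 0 0.141;0 0 0 0 0 0.142;0 0 0 0 0 0;0 0 0 0 0 0",
)

```text
clock: 4.0
position: [589.5, 159.0, 231.4]
ee_rot: [0.087, 0.996, 0.0, 0.0]
contact_force: [0.2, -0.6, -0.1]
gripper_width: 55.0
```

```bash
python3 - <<'E'
from h import *
s=telemetry.read_state(); print({k:np.round(v,3) for k,v in s.items()})
y=R.from_quat(s['ee_rot']).as_matrix(); print(np.degrees(np.arctan2(y[1,1],y[0,1])),y[:,2])
for n in('scene','top'):
    im=eyes.get_image(n)
    u=[int(x) for x in proj(im,[590,158,170])]
    a,b=max(0,u[0]-100),max(0,u[1]-80)
    cv2.imwrite(f'pics/{n}1.png',cv2.resize(im['pixels'][b:b+160,a:a+200],None,fx=3.5,fy=3.5,interpolation=2))
E
```

```text
{'clock': np.float64(4.0), 'joints': array([ 0.528,  0.36 , -0.029,  0.   , -1.181, -2.273]), 'joint_vel': array([-0.   ,  0.001,  0.   ,  0.001, -0.   , -0.008]), 'joint_efforts': array([ 2.7000e-02, -3.7825e+01,  1.8762e+01,  4.1670e+00,  0.0000e+00,
        3.0000e-03]), 'position': array([589.549, 158.959, 231.381]), 'ee_rot': array([0.087, 0.996, 0.   , 0.   ]), 'contact_force': array([ 0.164, -0.596, -0.114]), 'wrist_torque': array([-0.021,  0.061, -0.012]), 'gripper_width': np.float64(54.958)}
80.01638805986742 [ 1.24110115e-04  6.10895062e-05 -9.99999990e-01]
```

View pics.

View pics/top1.png

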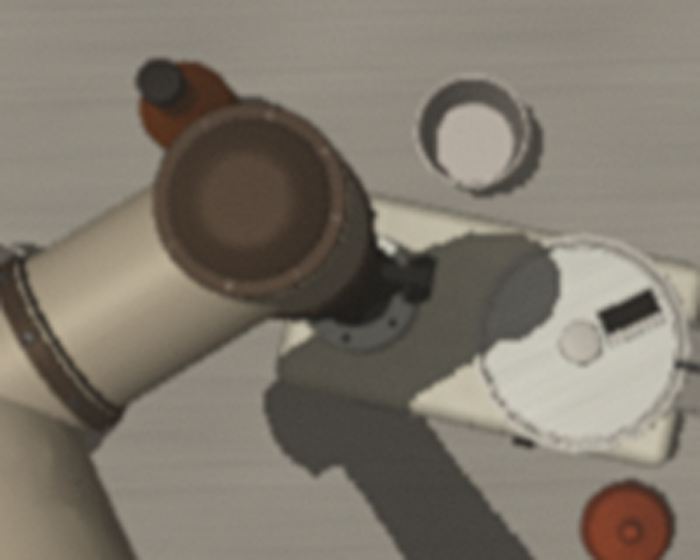

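View pics/scene1.png

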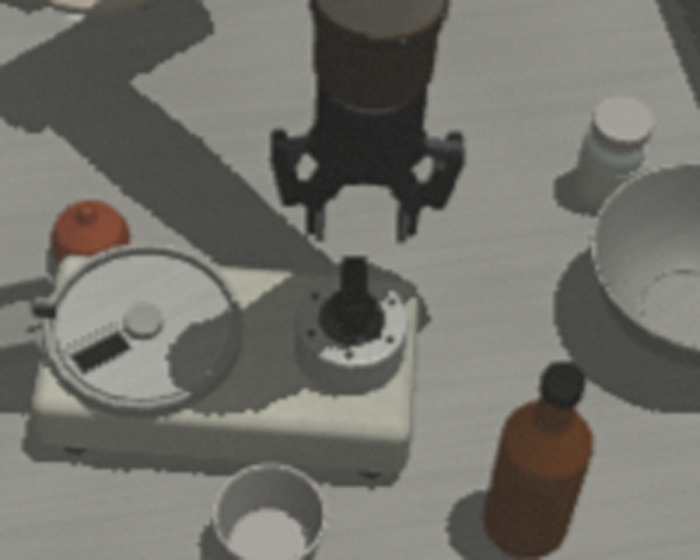

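The scene view shows the open fingers straddling the bar (bar near pixel 352,275) with good alignment. The top view shows the disc and its opening still visible (near 630,308). I'll descend and pinch.

>>> move_arm(
  deltas="0 0 3.0 0 0 0;0 0 3.0 0 0 0;0 0 1.5 0 0 0;0 0 1.0 0 0 0;0 0 0.44 0 0 0;0 0 0 0 0 0",
)

```text
clock: 4.85
position: [589.9, 159.1, 142.4]
ee_rot: [0.088, 0.996, 0.0, 0.0]
contact_force: [-0.4, 0.0, -0.3]
gripper_width: 55.1
```

>>> move_arm(
  deltas="0 0 0 0 0 0;0 0 0 0 0 0;0 0 0 0 0 0;0 0 0 0 0 0;0 0 0 0 0 0;0 0 0 0 0 0",
  grip=1.6,
)

```text
clock: 5.6
position: [589.6, 157.9, 142.5]
ee_rot: [0.088, 0.996, -0.001, 0.0]
contact_force: [-0.4, -6.3, 2.5]
gripper_width: 18.9
```

```bash
python3 - <<'E'
from h import *
s=telemetry.read_state(); print({k:np.round(v,3) for k,v in s.items()})
E
```

```text
{'clock': np.float64(5.6), 'joints': array([ 5.270e-01,  4.340e-01, -1.520e-01,  1.000e-03, -9.860e-01,
       -2.275e+00]), 'joint_vel': array([-0.   , -0.001, -0.001, -0.002,  0.   , -0.002]), 'joint_efforts': array([ 3.1670e+00, -3.8117e+01,  1.7305e+01,  2.6380e+00,  6.6000e-01,
       -7.0000e-03]), 'position': array([589.603, 157.897, 142.47 ]), 'ee_rot': array([ 0.088,  0.996, -0.001,  0.   ]), 'contact_force': array([-0.372, -6.252,  2.473]), 'wrist_torque': array([-1.377, -0.018, -0.003]), 'gripper_width': np.float64(18.899)}
```

>>> move_arm(
  deltas="0 -0.12 0 0 0 0;0 0 0 0 0 0;0 0 0 0 0 0",
)

```text
clock: 5.98
position: [589.6, 157.9, 142.2]
ee_rot: [0.088, 0.996, 0.0, 0.0]
contact_force: [1.4, -3.0, 1.5]
gripper_width: 19.0
```

>>> move_arm(
  deltas="0 0 0.1 0 0 0;0 0 0.1 0 0 0;0 0 0.1 0 0 0;0 0 0 0 0 0",
)

```text
clock: 6.48
position: [589.6, 157.8, 138.9]
ee_rot: [0.088, 0.996, 0.0, 0.0]
contact_force: [2.2, -3.2, 1.7]
gripper_width: 19.2
```

>>> move_arm(
  deltas="0 0 0.1 0 0 0;0 0 0 0 0 0;0 0 0 0 0 0",
)

```text
clock: 6.85
position: [589.6, 157.8, 138.5]
ee_rot: [0.088, 0.996, 0.0, 0.0]
contact_force: [-0.4, -3.2, 5.3]
gripper_width: 19.0
```

>>> move_arm(
  deltas="0 -0.05 0.08 0 0 0;0 0 0 0 0 0;0 0 0 0 0 0",
)

```text
clock: 7.22
position: [589.6, 157.8, 138.1]
ee_rot: [0.088, 0.996, 0.0, 0.001]
contact_force: [-0.1, -2.4, 6.1]
gripper_width: 19.0
```

>>> move_arm(
  deltas="0 0 0.06 0 0 0;0 0 0 0 0 0;0 0 0 0 0 0",
)

```text
clock: 7.6
position: [589.6, 157.8, 137.9]
ee_rot: [0.088, 0.996, 0.0, 0.001]
contact_force: [-0.9, -1.8, 8.2]
gripper_width: 19.2
```

>>> move_arm(
  deltas="0 0 0.1 0 0 0;0 0 0 0 0 0;0 0 0 0 0 0",
)

```text
clock: 7.98
position: [589.6, 157.8, 137.4]
ee_rot: [0.088, 0.996, 0.0, 0.001]
contact_force: [-1.6, -2.8, 9.4]
gripper_width: 19.3
```

>>> move_arm(
  deltas="0 0.03 0.06 0 0 0;0 0 0 0 0 0;0 0 0 0 0 -0.05;0 0 0 0 0 -0.05;0 0 0 0 0 0",
)

```text
clock: 8.6
position: [589.6, 157.7, 137.2]
ee_rot: [0.038, 0.999, 0.0, 0.001]
contact_force: [-2.4, -3.4, 12.0]
gripper_width: 19.0
```

>>> move_arm(
  deltas="0 0 0 0 0 -0.05;0 0 0 0 0 -0.05;0 0 0 0 0 0",
)

```text
clock: 8.98
position: [589.6, 157.6, 137.1]
ee_rot: [-0.012, 1.0, 0.0, 0.001]
contact_force: [-3.6, -3.7, 11.7]
gripper_width: 19.0
```

```bash
cat > st.py <<'E'
from h import *
s=telemetry.read_state(); m=R.from_quat(s['ee_rot']).as_matrix()
print(round(float(s['clock']),2),'pos',np.round(s['position'],2),'yaw',round(np.degrees(np.arctan2(m[1,1],m[0,1])),2),'tilt',np.round(m[:2,2],4),'F',np.round(s['contact_force'],2),'T',np.round(s['wrist_torque'],3),'w',round(float(s['gripper_width']),1),'j6',round(float(s['joints'][5]),3))
E
python3 st.py
```

```text
8.97 pos [589.6  157.58 137.14] yaw 91.4 tilt [0.0016 0.    ] F [-3.61 -3.71 11.73] T [-0.846  0.748 -0.064] w 19.0 j6 -2.073
```

>>> move_arm(
  deltas="0 0 0 0 0 -0.05;0 0 0 0 0 -0.05;0 0 0 0 0 0",
)

```text
clock: 9.35
position: [589.5, 157.5, 136.2]
ee_rot: [-0.062, 0.998, -0.0, 0.001]
contact_force: [-0.1, -5.0, 6.3]
gripper_width: 19.4
```

>>> move_arm(
  deltas="0 0 0 0 0 -0.05;0 0 0 0 0 -0.05;0 0 0 0 0 0",
)

```text
clock: 9.72
position: [589.5, 157.4, 135.1]
ee_rot: [-0.111, 0.994, -0.0, 0.0]
contact_force: [1.7, -4.8, 3.9]
gripper_width: 19.0
```

```bash
python3 st.py
```

```text
9.72 pos [589.52 157.36 135.12] yaw 102.78 tilt [ 0.0004 -0.0002] F [ 1.66 -4.77  3.91] T [-1.115 -0.336 -0.083] w 19.0 j6 -1.874
```

The knob has dropped past the teeth (about 7 mm down) and the force has fallen. I'll press on gently.

>>> move_arm(
  deltas="0 0 0.1 0 0 0;0 0 0.1 0 0 0;0 0 0 0 0 0",
)

```text
clock: 10.1
position: [589.5, 157.4, 133.6]
ee_rot: [-0.111, 0.994, -0.0, 0.0]
contact_force: [1.0, -4.8, 6.1]
gripper_width: 19.1
```

```bash
python3 st.py
```

```text
10.1 pos [589.52 157.39 133.56] yaw 102.78 tilt [ 0.0006 -0.0003] F [ 1.02 -4.76  6.06] T [-1.203 -0.144 -0.137] w 19.1 j6 -1.874
```

>>> move_arm(
  deltas="0 0 0.1 0 0 0;0 0 0.1 0 0 0;0 0 0 0 0 0",
)

```text
clock: 10.48
position: [589.5, 157.4, 131.8]
ee_rot: [-0.111, 0.994, -0.0, 0.0]
contact_force: [0.3, -4.4, 7.6]
gripper_width: 18.9
```

>>> move_arm(
  deltas="0 0 0.1 0 0 0;0 0 0 0 0 0;0 0 0 0 0 0",
)

```text
clock: 10.85
position: [589.6, 157.4, 130.9]
ee_rot: [-0.111, 0.994, -0.0, 0.0]
contact_force: [-0.2, -5.5, 7.1]
gripper_width: 18.8
```

```bash
python3 st.py
```

```text
10.85 pos [589.56 157.36 130.95] yaw 102.78 tilt [ 0.0008 -0.0003] F [-0.17 -5.46  7.09] T [-1.17   0.101 -0.18 ] w 18.8 j6 -1.874
```

>>> move_arm(
  deltas="0 0 0.1 0 0 0;0 0 0 0 0 0;0 0 0 0 0 0",
)

```text
clock: 11.22
position: [589.6, 157.3, 130.9]
ee_rot: [-0.111, 0.994, -0.0, 0.001]
contact_force: [-1.7, -5.3, 11.7]
gripper_width: 18.9
```

>>> move_arm(
  deltas="0 0 0.1 0 0 0;0 0 0 0 0 0;0 0 0 0 0 0",
)

```text
clock: 11.6
position: [589.6, 157.4, 130.8]
ee_rot: [-0.112, 0.994, -0.0, 0.001]
contact_force: [-2.8, -5.1, 16.0]
gripper_width: 19.0
```

```bash
python3 st.py; cat > look.py <<'E'
from ang import *
import sys
k=sys.argv[1]
for n in('top','scene'):
    im=eyes.get_image(n); u=[int(x) for x in proj(im,[565,60,120])]
    a,b=max(0,u[0]-85),max(0,u[1]-70)
    cv2.imwrite(f'pics/{n}_{k}.png',cv2.resize(im['pixels'][b:b+140,a:a+170],None,fx=4,fy=4,interpolation=2))
    best=None
    for c in [(550,-6.5)]:
        # network + dark-opening direction about hub
        o=[(np.round(q['point'],1),round(q['p'],2)) for q in eyes.boxes_of(im,'disc_opening')][:2]
        D=disc(im,c); m=D.mean(0); th=np.radians(np.arange(360))
        wgt=np.clip(130-m,0,None); ang=np.degrees(np.angle((wgt*np.exp(1j*th)).sum()))
        print(n,'net',o,'open ang',round(ang,1),'width',int((m<130).sum()))
E
python3 look.py a
```

```text
11.6 pos [589.6  157.38 130.81] yaw 102.81 tilt [ 0.0017 -0.0004] F [-2.83 -5.08 16.  ] T [-1.228  1.057 -0.189] w 19.0 j6 -1.874
top net [(array([548.9,  -7.2,  95.2]), 0.63)] open ang -61.2 width 26
scene net [(array([558.9, -13.2,  93.5]), 0.73)] open ang -58.1 width 57
```

View pics/top_a.png

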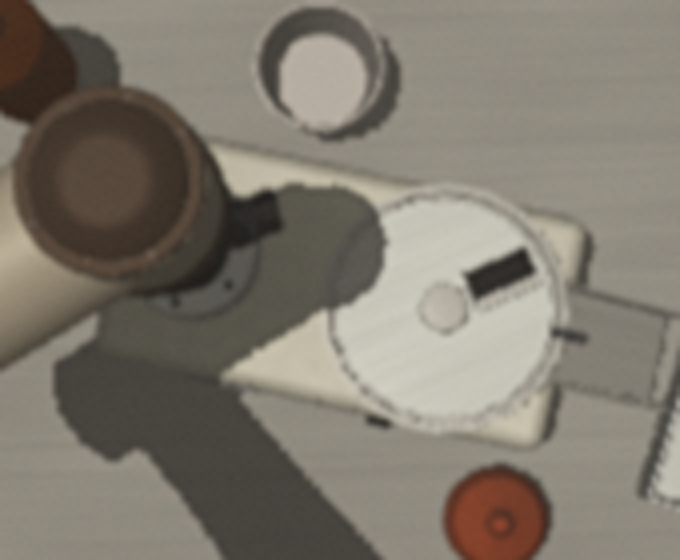

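View pics/scene_a.png

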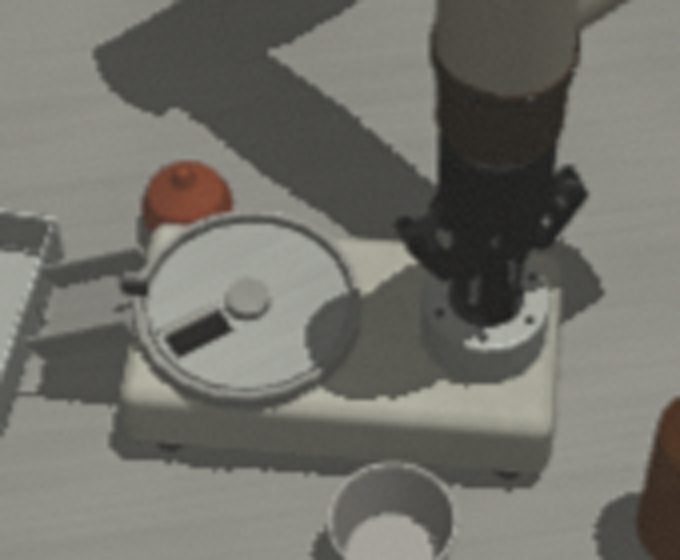

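```bash
cat > rect.py <<'E'
from ang import *
import sys
k=sys.argv[1]; S=3.5; H=85
c=dict(top=(549,-6),scene=(551.5,-7.5))
outs=[]
for n in('top','scene'):
    im=eyes.get_image(n); cx,cy=c[n]
    N=int(2*H*S); ii=(np.arange(N)+.5)/S-H
    X,Y=np.meshgrid(cx+ii,cy-ii) # image right=+x, up=+y
    P=np.stack([X,Y,np.full_like(X,93)],-1).reshape(-1,3)
    q=R.from_quat(im['orientation']).inv().apply(P-np.array(im['origin']))
    u=im['cx']+im['fx']*q[:,0]/-q[:,2]; v=im['cy']+im['fy']*q[:,1]/q[:,2]
    o=cv2.remap(im['pixels'],u.reshape(N,N).astype(np.float32),v.reshape(N,N).astype(np.float32),cv2.INTER_CUBIC)
    g=cv2.cvtColor(o,cv2.COLOR_BGR2GRAY)
    r=np.hypot(X-cx,Y-cy)
    m=((g<105)&(r<66)).astype(np.uint8)
    nn,lab,st,cen=cv2.connectedComponentsWithStats(m); j=1+np.argmax(st[1:,4])
    pts=np.argwhere(lab==j)[:,::-1]; 
    w=np.stack([pts[:,0]/S-H,H-pts[:,1]/S],1).astype(np.float32)
    print(n,'area',len(w)/S/S,'rect',cv2.minAreaRect(w),'PCA ang',end=' ')
    mu=w.mean(0);V=np.linalg.svd(w-mu,full_matrices=False)[2][0]; V=V*np.sign(V@mu)
    print(np.degrees(np.arctan2(V[1],V[0])).round(1),'cent',mu.round(1),'cent ang',np.degrees(np.arctan2(mu[1],mu[0])).round(1),'perp off',(V[0]*mu[1]-V[1]*mu[0]).round(1))
    # disc hub: HoughCircle / brightness centre
    cv2.circle(o,(N//2,N//2),int(72*S),(0,255,0),1);cv2.circle(o,(N//2,N//2),int(81*S),(0,0,255),1);cv2.drawMarker(o,(N//2,N//2),(255,0,0))
    outs.append(o)
cv2.imwrite(f'pics/rect_{k}.png',cv2.resize(np.hstack(outs),(800,400),interpolation=cv2.INTER_AREA))
cv2.imwrite(f'pics/rt_{k}.png',outs[0]);cv2.imwrite(f'pics/rs_{k}.png',outs[1])
E
python3 rect.py a
```

```text
top area 785.8775510204081 rect ((21.837278366088867, -37.28438186645508), (18.731645584106445, 44.38260269165039), 22.729732513427734) PCA ang -66.9 cent [ 21.8 -37.4] cent ang -59.7 perp off 5.4
scene area 968.2448979591836 rect ((20.23413848876953, -37.428009033203125), (21.972890853881836, 46.09700012207031), 22.873668670654297) PCA ang -66.8 cent [ 20.2 -37.3] cent ang -61.6 perp off 3.8
```

View pics/rt_a.png

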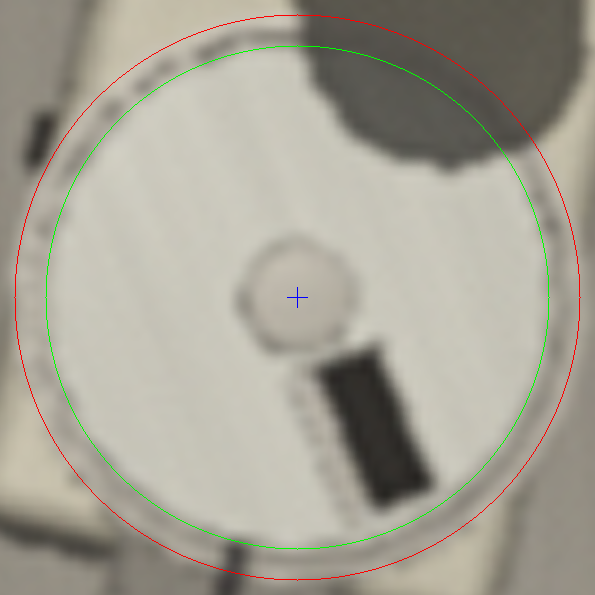

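View pics/rs_a.png

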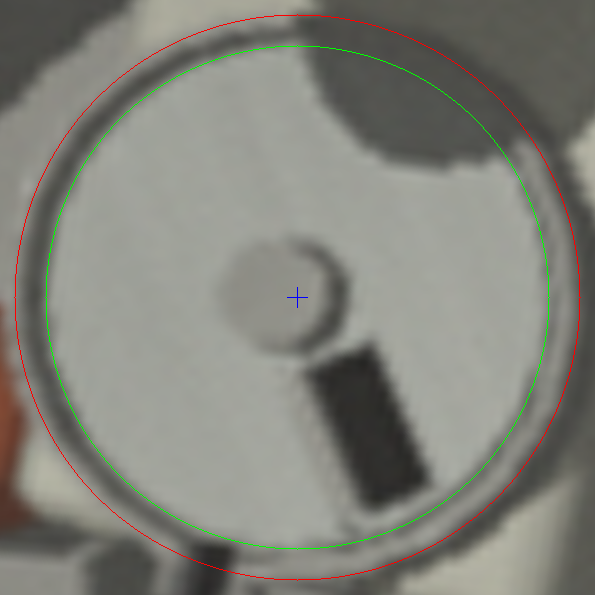

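The knob is home: travel is about 11.5 mm and it now meets a hard stop. The opening's axis lies at -66.9° and the pointer at about -103.4°. Allowing for the lateral offset of the dark slot, I aim to turn the disc about 38.5° clockwise, which is the knob counter-clockwise plus play. I'll turn 34° first and then look.

>>> move_arm(
  deltas="0 -0.06 -0.1 0 0 0;0 0 0 0 0 -0.06;0 0 0 0 0 -0.06;0 0 0 0 0 -0.06;0 0 0 0 0 -0.06;0 0 0 0 0 -0.06;0 0 0 0 0 -0.06;0 0 0 0 0 -0.06;0 0 0 0 0 -0.06;0 0 0 0 0 -0.06;0 0 0 0 0 -0.06;0 0 0 0 0 0",
)

```text
clock: 13.4
position: [589.8, 156.7, 130.9]
ee_rot: [-0.4, 0.916, -0.001, 0.001]
contact_force: [-0.7, -4.6, 10.9]
gripper_width: 19.1
```

```bash
python3 st.py; python3 rect.py b
```

```text
13.4 pos [589.85 156.74 130.89] yaw 137.21 tilt [ 0.0015 -0.0004] F [-0.66 -4.61 10.93] T [-1.286  0.452 -0.071] w 19.1 j6 -1.273
top area 798.8571428571429 rect ((-3.600399971008301, -43.2697868347168), (44.882850646972656, 18.87174415588379), 77.14191436767578) PCA ang -102.8 cent [ -3.5 -43.2] cent ang -94.7 perp off 6.1
scene area 982.8571428571429 rect ((-5.003832817077637, -42.43202209472656), (45.836517333984375, 23.245899200439453), 78.77111053466797) PCA ang -102.4 cent [ -5.2 -42. ] cent ang -97.0 perp off 4.0
```

View pics/rt_b.png

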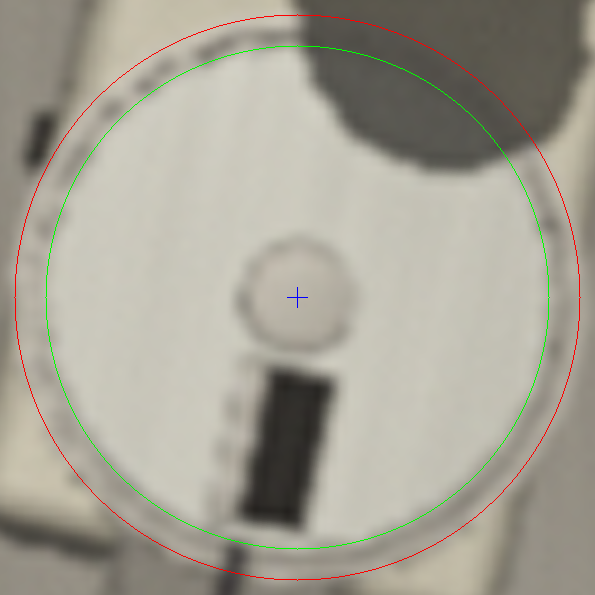

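View pics/rs_b.png

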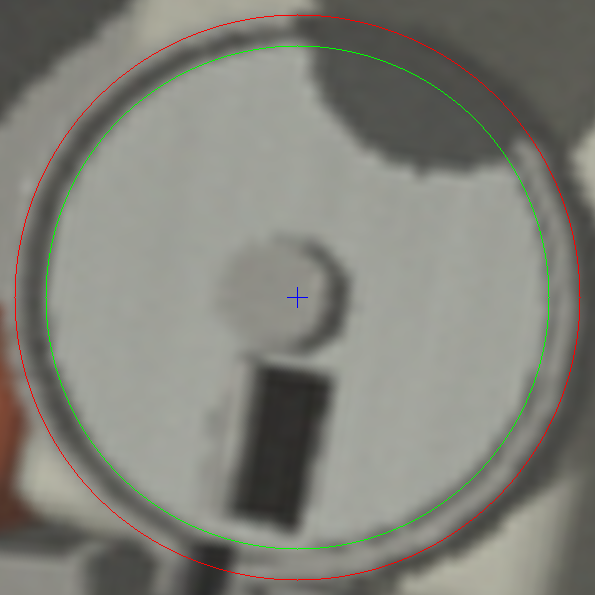

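In both rectified views the opening's outer end (about 275,525 in the top one) is just short of the fin (237,550). The axis itself is already nearly aligned. I'll turn about 3.4° more, which leaves margin for either reading of the point.

>>> move_arm(
  deltas="0 -0.05 0 0 0 -0.015;0 0 0 0 0 -0.015;0 0 0 0 0 -0.015;0 0 0 0 0 -0.015;0 0 0 0 0 0;0 0 0 0 0 0",
)

```text
clock: 14.25
position: [589.9, 156.6, 130.9]
ee_rot: [-0.428, 0.904, -0.0, 0.0]
contact_force: [-2.5, -3.2, 11.4]
gripper_width: 19.0
```

```bash
python3 st.py; python3 rect.py c
```

```text
14.25 pos [589.92 156.64 130.86] yaw 140.62 tilt [ 0.001  -0.0002] F [-2.55 -3.21 11.4 ] T [-1.022  0.696 -0.125] w 19.0 j6 -1.213
top area 793.3061224489795 rect ((-5.836264610290527, -43.01869201660156), (44.42925262451172, 19.044689178466797), 74.74488067626953) PCA ang -105.4 cent [ -5.8 -43. ] cent ang -97.6 perp off 5.8
scene area 974.2857142857143 rect ((-7.630104064941406, -42.08257293701172), (45.82741165161133, 22.76409149169922), 75.41107940673828) PCA ang -106.1 cent [ -7.6 -42.2] cent ang -100.2 perp off 4.4
```

Both views put the axis at -105.7° against the pointer at -103.4°, so the point is about 2.5 mm off under either reading. I'll ease the press and let go.

>>> move_arm(
  deltas="0 -0.03 -0.1 0 0 0;0 0 -0.05 0 0 0;0 0 0 0 0 0",
)

```text
clock: 14.72
position: [589.9, 156.6, 130.9]
ee_rot: [-0.427, 0.904, 0.0, -0.0]
contact_force: [-0.9, -3.7, 6.7]
gripper_width: 19.4
```

>>> move_arm(
  deltas="0 0 0 0 0 0;0 0 0 0 0 0;0 0 0 0 0 0;0 0 0 0 0 0;0 0 0 0 0 0;0 0 0 0 0 0",
  grip=5.5,
)

```text
clock: 15.48
position: [590.0, 156.5, 130.4]
ee_rot: [-0.428, 0.904, 0.0, 0.0]
contact_force: [0.9, -0.2, 0.4]
gripper_width: 54.5
```

```bash
python3 st.py; python3 rect.py d
```

```text
15.47 pos [590.03 156.51 130.4 ] yaw 140.64 tilt [0.     0.0001] F [ 0.88 -0.17  0.42] T [ 0.044 -0.002 -0.04 ] w 54.5 j6 -1.211
top area 793.7142857142857 rect ((-5.699024200439453, -43.027130126953125), (44.4504280090332, 19.02817153930664), 74.35775756835938) PCA ang -105.4 cent [ -5.8 -43. ] cent ang -97.7 perp off 5.8
scene area 972.6530612244898 rect ((-7.699750900268555, -42.06444549560547), (45.82741165161133, 22.642887115478516), 75.41107940673828) PCA ang -105.9 cent [ -7.6 -42.2] cent ang -100.2 perp off 4.3
```

>>> move_arm(
  deltas="0 0 -1 0 0 0;0 0 -2 0 0 0;0 0 -3 0 0 0;0 0 -3 0 0 0;0 0 -3 0 0 0;0 0 -2 0 0 0;0 0 0 0 0 0;0 0 0 0 0 0",
)

```text
clock: 16.58
position: [589.5, 156.3, 269.6]
ee_rot: [-0.428, 0.904, 0.0, -0.001]
contact_force: [-0.1, 0.5, -0.7]
gripper_width: 55.0
```

```bash
python3 st.py; python3 - <<'E'
from h import *
for n in('scene','top'):
    im=eyes.get_image(n); w=cloud(im)
    m=(w[...,2]>142)&(w[...,2]<185)&(np.hypot(w[...,0]-590,w[...,1]-157)<32)
    print(n,m.sum(),np.nanpercentile(w[m][:,2],[10,50,90,98]) if m.sum() else '')
    u=[int(x) for x in proj(im,[570,70,120])]; a,b=u[0]-100,u[1]-80
    cv2.imwrite(f'pics/{n}_e.png',cv2.resize(im['pixels'][b:b+160,a:a+200],None,fx=3.5,fy=3.5,interpolation=2))
    for o in('onion','tub','oil_bottle','catch_pan','spice_jar','mixing_bowl'): print(o,[np.round(q['point']) for q in eyes.boxes_of(im,o)][:1])
E
```

```text
16.57 pos [589.48 156.34 269.62] yaw 140.62 tilt [-0.0014 -0.0001] F [-0.11  0.52 -0.74] T [ 0.02   0.063 -0.022] w 55.0 j6 -1.211
scene 189 [146.48092724 159.21959432 163.89096149 166.12164058]
onion [array([414., -47.,  49.])]
tub [array([710.,  76.,  27.])]
oil_bottle [array([748., 267., 136.])]
catch_pan [array([ 476., -231.,    6.])]
spice_jar []
mixing_bowl [array([514., 493.,  39.])]
top 70 [156.88006272 160.7178887  163.77129335 164.46361549]
onion [array([410., -40.,  54.])]
tub [array([731.,  71.,   6.])]
oil_bottle [array([726., 277., 212.])]
catch_pan [array([ 484., -229.,    4.])]
spice_jar []
mixing_bowl [array([618., 527.,  65.])]
```

View pics/scene_e.png

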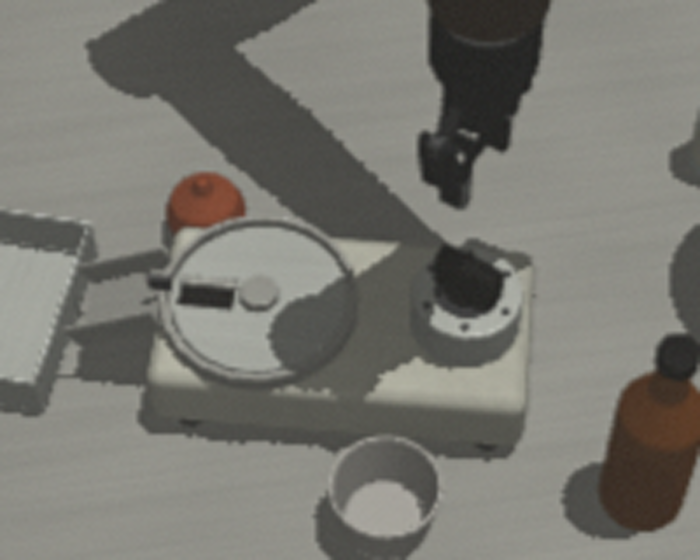

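View pics/top_e.png

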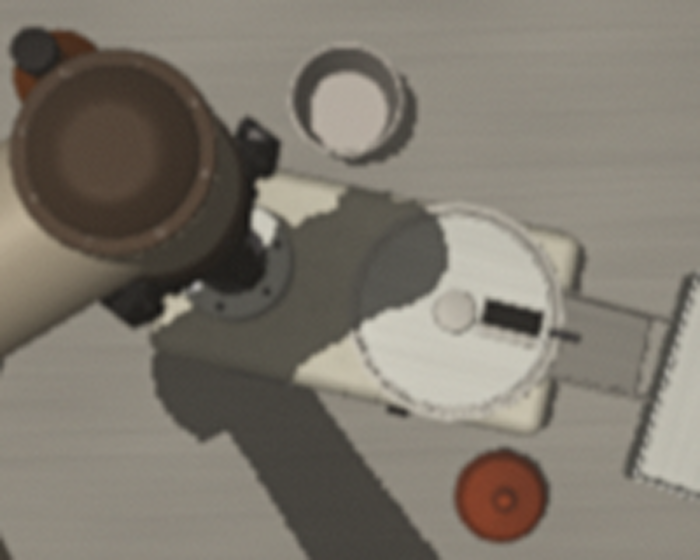

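```bash
python3 rect.py f; python3 - <<'E'
import cv2,numpy as np
a=cv2.imread('pics/rt_f.png');b=cv2.imread('pics/rs_f.png')
g=np.hstack([cv2.resize(i[330:595,150:400],None,fx=1.6,fy=1.6,interpolation=2) for i in(a,b)]);cv2.imwrite('pics/z_f.png',g)
for i in(a,b):
    G=cv2.cvtColor(i,cv2.COLOR_BGR2GRAY)
    for row in range(545,592,6):
        r=G[row,170:290].astype(float); r=np.clip(75-r,0,None); 
        x=(r*np.arange(170,290)).sum()/max(r.sum(),1e-6); print(row,round(x,1),np.round([x/3.5-85,85-row/3.5],1),np.degrees(np.arctan2(85-row/3.5,x/3.5-85)).round(1))
E
```

```text
top area 2424.4897959183677 rect ((28.942861557006836, 36.5428466796875), (42.05427551269531, 84.318603515625), 36.02737045288086) PCA ang 134.9 cent [31.3 34. ] cent ang 47.3 perp off -46.2
scene area 2483.673469387755 rect ((27.273799896240234, 36.690101623535156), (41.900875091552734, 87.88456726074219), 43.21009063720703) PCA ang 134.8 cent [30.8 34. ] cent ang 47.8 perp off -45.9
545 0.0 [-85.  -70.7] -140.2
551 235.5 [-17.7 -72.4] -103.8
557 235.3 [-17.8 -74.1] -103.5
563 234.7 [-17.9 -75.9] -103.3
569 233.0 [-18.4 -77.6] -103.4
575 230.8 [-19.  -79.3] -103.5
581 228.3 [-19.8 -81. ] -103.7
587 226.9 [-20.2 -82.7] -103.7
545 205.2 [-26.4 -70.7] -110.4
551 213.2 [-24.1 -72.4] -108.4
557 213.3 [-24.1 -74.1] -108.0
563 212.9 [-24.2 -75.9] -107.7
569 208.4 [-25.5 -77.6] -108.2
575 207.8 [-25.6 -79.3] -107.9
581 206.2 [-26.1 -81. ] -107.8
587 205.6 [-26.3 -82.7] -107.6
```

View pics/z_f.png

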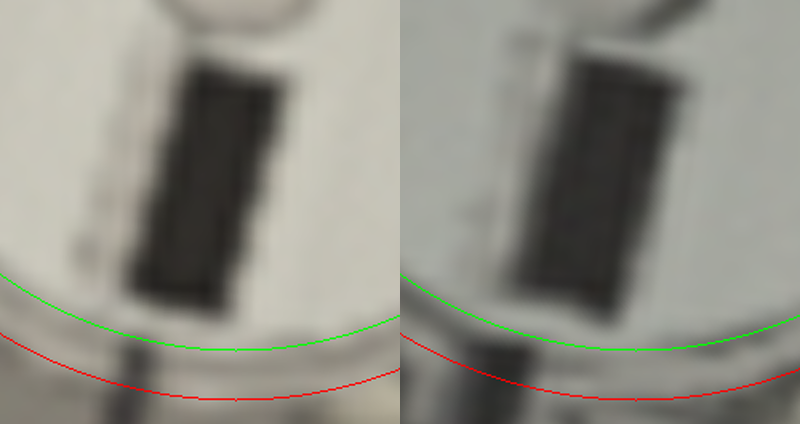

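The checks are good: the knob top dropped 12 mm, and both opening candidates lie within about 5 mm of the pointer line. The gripper is clear, so I'm handing in.

```bash
python3 st.py; python3 -c "
from bench import arm; print(arm.job_done())"
```

```text
17.38 pos [590.04 156.47 270.45] yaw 140.64 tilt [0.0001 0.    ] F [ 0.63  0.81 -0.07] T [ 0.046  0.038 -0.004] w 55.1 j6 -1.211
the job is handed in; nothing more can be done
None
```

The slicer is in gear, the disc's opening stands at the pointer, and I handed the job in at about 17 s of the 69 s allowed. The hand-in reports no verdict.

**What I did:**
- I pinched the knob bar and pressed with about 12 N in all, roughly 8 N of it on the clutch.
- I rocked it counter-clockwise. The teeth dropped in after about 20°, and I eased the knob down to its stop. The highest push was about 16 N, and that was against the home stop.
- I turned the knob about 38° counter-clockwise, eased the press, let go and lifted clear.

**Last checks:**
- **Knob:** its top is about 12 mm lower than at the start in both depth images, and the arm's own travel was about 11.5 mm. The knob stayed down after I let go.
- **Disc:** the opening's axis lies at -105.7° and the pointer at -103.5°, about 2.5 mm apart at the mark.
- **Gripper:** it is clear of everything, with near-zero contact force.
- **Bystanders:** the onion, tub and catch pan read where they were, within detector noise. The last detections of the bottle and bowl from the top camera were off, probably because the arm partly hid them. The scene camera puts both back where they started. The spice jar was not detected again, but the arm never went near it.

**Disagreement:** the dark slot looks 4 to 6 mm to one side of the disc's radial line, the two cameras differing by 1 to 2 mm. Its outer end then measures 3 to 5 mm from the pointer on the other side. I set the angle so that either reading is well within 10 mm.

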